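# Fit the top tier and raise the rack to its second stop

## Robot

A 7-joint arm with a two-finger parallel gripper is mounted at the origin on the work surface. World frame = base frame: x ahead of the robot, y to its left, z up, the work surface at z = 0. Lengths are in m, angles in degrees, forces in N, time in s.
With the tool pointing down it reaches from about 0.4 to 0.9 m from the base axis. Payload 5.5 kg.
Tool frame: the origin (TCP) lies between the finger pads; the fingertips stand 8 mm ahead of it and the grasp point (between the pads) lies 11 mm behind it; x points along the fingers, y is the direction in which the jaws open and shut, and the axes are right-handed (so a half turn about x gives the same grasp; the last joint's range is limited). The gripper opens to 85 mm and grips with 20 to 120 N. Pads are 22 mm wide; open, the fingers measure 114 mm over their backs; the gripper's body (76 mm by 85 mm) begins 54 mm behind the grasp point. The pads swing forward as they close: fully open they stand 13 mm farther back than shut.
Start: joints at [88.705, 28.699, -24.465, 88.831, 12.651, 65.22, -12.049], TCP at [0.183, -0.624, 0.239] pointing down, gripper open.
Joint ranges: [-164.97, 164.97], [-17.58, 116.51], [-87.97, 89.64], [11.32, 138.91], [-80.73, 260.73], [10.89, 115.49], [-147.41, 147.41]. Speed limits (degrees/s): [147.25, 147.25, 180, 180, 180, 180, 180].

## Interface

Orientations are given as a 3x3 rotation matrix whose columns are the frame's x, y, z axes.
In Python, from cell import monitor, viewer, bot gives the robot as it stands.
- The arm moves only by the tool apply_moves, never from a script. Its argument "motion" is a list of rows, each an object of numbers: "fingers": the gripper command: -1 is fully open, 1 is shut, values between are in proportion; "tx", "ty", "tz": the shift along the world's x, y, z in mm; "yaw": the turn about the world's z in rad. In form: [{"fingers": .., "tx": .., "ty": .., "tz": .., "yaw": ..}, ...]. A call has 1 to 20 rows; each row shifts and turns the commanded pose from where the row before left it; what a row does not reach is not made up. A row lasts 1/10 s, in which the tool goes at most 50 mm and 8.59 degrees, less where a joint would pass 70% of its speed; a pose out of reach is approached as far as the arm can. A call with a gripper value outside its range is refused whole. The fingers move at their own pace and stop on an object; "grip_force" is the grip in N (left out, the last holds). Time passes only in rows, so rows that do not move let the fingers close. It gives the time, the measured TCP pose, the force and the opening at its end, in the units of the state.
- monitor.read_state(): the state, without advancing time (a new reading comes with each control period).
- viewer.camera(name): name is "side" or "top"; returns the picture (480x640x3 uint8, blue, green, red); there is no depth.
- viewer.camera_params(name): a dict with "camera_matrix" (3x3 intrinsics, pixels), "dist" ([k1, k2, p1, p2, k3] as OpenCV has them; the pictures are not rectified), "rvec" (rotation vector, rad) and "tvec" (3), from world to camera coordinates, as OpenCV has them. Camera axes: x right, y down, z forward; pixel columns grow to the right and rows downward; lengths in m; the calibration is good to about 2 mm. A picture is of the moment at which its call begins. camera_params takes no time and is no camera call.
- bot.finish_job(): hands the job in, once; it reports no verdict.
The state is a dict: "time": time; "joint_positions": joint angles; "dq": joint speeds; "joint_torque": joint torques, N m; "eef_pos": TCP position; "eef_rot": TCP orientation; "contact_force": force on the tool from outside, world axes, zero at the start; "ft_torque": the same for the moment, N m; "opening": finger opening in m.
Only numpy, scipy, OpenCV 4.12 (cv2) and the standard library are available. Lean on these libraries where they do the work, as an engineer would, in place of code of your own. Each camera call takes 0.05 s, during which the arm holds its last target.

## Task

Make room in the small kitchen rack for the soap bottle: first lower the loose green tier, by its carry bar, over the two pins of the rack's steel carrier plate until it rests flush, and let go of it. Then squeeze the release button in the side of the hand grip on top of the rack's column, pull the grip straight up past the first stop to the second stop, where it will go no higher, and finish while still holding the grip there with the tier seated. Leave the cup, jar, soap bottle and spoons where they are.

Things in the scene. Friction and masses are not known exactly. Their poses are not given: they have to be found in the camera images.
- tier_grip (a point): centre of the carry bar of the loose green plastic tier, an open tray 150 x 210 x 40 mm starting on the counter, 0.18 to 0.33 kg. The bar is 96 mm long, 14 mm thick, 26 mm high, along this frame's x (the tray's 150 mm side), over the tray's middle; its centre is 65 mm above the tray's underside. z points up. The tray is the same turned half round
- tier: the same tier; origin at the middle of its underside. Its floor, 5 mm thick, has two round through holes of 11 mm on the y axis, 75 mm either side of the middle
- carrier (a point): middle of the upper face of the rack's steel carrier plate (130 x 190 x 4 mm), 90 mm above the counter while the column is down. x points to the column, z up. Two pins, 8 mm thick, 18 mm tall, tapered tips, stand on its y axis 75 mm either side. The tray goes on with its 150 mm side along x; seated, the carry bar's centre is 65 mm above this point. Two arms to the column stand 85 mm off towards +x
- handgrip: black hand grip on top of the rack's column, 44 mm along x, 34 mm along y, 54 mm high; origin at the middle of its underside, 115 mm from carrier along +x and 76 mm higher; axes as carrier. It is one piece with the carrier plate and moves only straight up and down. The rack (base 235 x 200 mm, upright square tube 36 mm) stands fast on the counter
- grip_mid (a point): middle of the hand grip, level with the middle of its button, 32 mm above the grip's underside (198 mm above the counter with the column down). Gripping here across y squeezes the button
- button_face (a point): centre of the outer face of the grey release button, 24 x 24 mm, in the +y side of the hand grip, standing out 7 mm; it is pushed in along -y
- release (a joint): travel of the release button, 0 out to 0.006 m fully in; spring 3 N rising to 6 N. The column is unlocked while it is pushed in more than about 0.005 m; let out, its catch drops into the next stop and locks the column
- riser (a joint): height of the column above its lowest stop: 0 down (as it starts, locked), 0.05 m first stop, 0.10 m second stop, which is also its upper end. Carrier and grip weigh 0.4 kg, sliding friction about 2 N; with the tier on, raising it takes about 8 N. Pulled with the button out it stays locked
- cup: blue melamine cup, 74 mm wide, 80 mm high, with a handle, standing; origin under its centre. Leave alone
- jar: empty squat glass jar, 88 mm wide, 98 mm high; origin under its centre. Leave alone
- soap: white soap pump bottle, 62 mm wide, 164 mm high; origin under its centre. Leave alone
- spoon_a: short aluminium spoon, 115 mm long, in the rack's base tier. Leave alone
- spoon_b: second such spoon in the base tier. Leave alone

How it is judged:
By the outcome, as a careful person would: the job done as asked, in the order asked, and still so for the second after the job is handed in, while the arm keeps its last pose, push and grip.
It also fails if it takes over 67 s, if anything falls off the work surface, if the arm or the gripper's body presses on something with over 40 N, if the wrist force passes 120 N, or if a joint passes its speed limit or range.

## Working session

There is one attempt and no reset: what is moved stays moved. The work goes in short steps, Python scripts to look and compute and a tool call to move; the robot and the scene stay as the last step left them, time stands still between calls to the robot, and variables do not carry over. Pictures are saved under pics/ and viewed, and the job is handed in when it is done.

Besides the shell and the picture viewer there is one more tool, called after ">>>" as name([rows], argument=value, ...), one row to a line, values as JSON. apply_moves: Moves the arm, as the interface text tells. Its arguments: {"type":"object","properties":{"motion":{"type":"array"},"grip_force":{"type":"number"}},"required":["motion"]}

```bash
mkdir -p pics; ls
python3 - <<'E'
from cell import monitor, viewer, bot
import cv2, numpy as np
s=monitor.read_state()
for k,v in s.items(): print(k,np.round(v,4).tolist())
for n in("side","top"):
    im=viewer.camera(n); cv2.imwrite(f"pics/{n}0.png",im)
    p=viewer.camera_params(n); print(n,{k:np.round(v,4).tolist() for k,v in p.items()})
    R=cv2.Rodrigues(np.array(p['rvec']))[0]; print(-R.T@np.array(p['tvec']).ravel())
E
```

```text
pics
time 0.0
joint_positions [88.7041, 28.7528, -24.4537, 88.893, 12.6525, 65.2191, -12.0505]
dq [-0.0179, -0.031, -0.0361, -0.0054, 0.073, -0.0643, 0.0128]
joint_torque [-0.0007, -56.9525, -5.8161, -28.0947, 0.0107, 0.012, -0.0]
eef_pos [0.183, -0.623, 0.2383]
eef_rot [[-0.0005, 0.282, -0.9594], [0.0019, -0.9594, -0.282], [-1.0, -0.0019, -0.0]]
contact_force [0.3713, -0.1369, 0.4306]
ft_torque [-0.0195, -0.0042, 0.0141]
opening 0.0854
side {'camera_matrix': [[438.0158, 0.0, 319.0258], [0.0, 438.0158, 245.0262], [0.0, 0.0, 1.0]], 'dist': [-0.1111, 0.0, 0.0, 0.0, 0.0], 'rvec': [0.969, -2.4067, 1.1074], 'tvec': [0.4476, 0.3651, 0.5095]}
[0.21426976 0.41698908 0.61109141]
top {'camera_matrix': [[509.6854, 0.0, 315.1742], [0.0, 509.6854, 240.1298], [0.0, 0.0, 1.0]], 'dist': [-0.1258, 0.0, 0.0, 0.0, 0.0], 'rvec': [2.0982, -2.1045, 0.16], 'tvec': [0.0144, 0.6375, 0.8711]}
[ 0.45860079 -0.02542217  0.97699888]
```

View pics/side0.png

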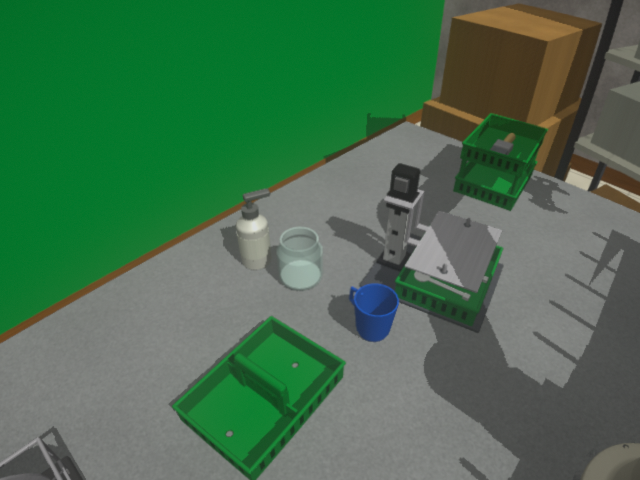

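View pics/top0.png

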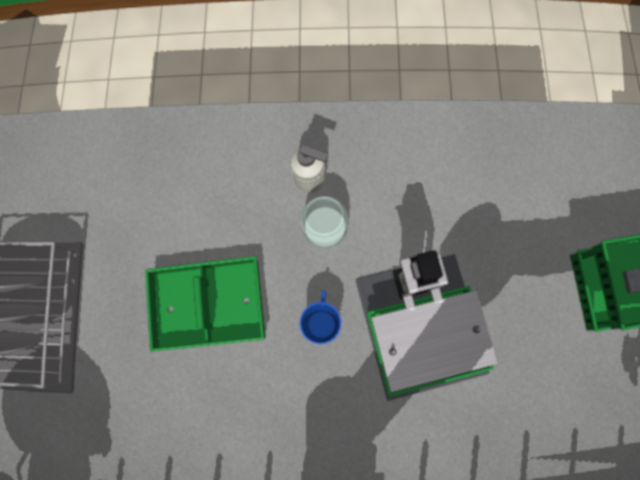

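The side view shows the loose tier near (260,395), the rack with its plate at about (455,250), and the black grip at (404,182) with the grey button facing the camera. In the top view the tier is at (205,303), its holes are at about (170,309) and (246,299), the pins are at about (393,349) and (476,329), and the grip is at (428,266). I'll enlarge these.

Run:
```python
import cv2, numpy as np
t=cv2.imread("pics/top0.png"); s=cv2.imread("pics/side0.png")
def crop(im,x0,y0,w,h,f,name):
    c=cv2.resize(im[y0:y0+h,x0:x0+w],None,fx=f,fy=f,interpolation=cv2.INTER_CUBIC)
    for i in range(0,w,10): cv2.line(c,(i*f,0),(i*f,4 if i%50 else 12),(255,255,255),1)
    for i in range(0,h,10): cv2.line(c,(0,i*f),(4 if i%50 else 12,i*f),(255,255,255),1)
    cv2.imwrite(f"pics/{name}.png",c)
crop(t,140,250,130,110,6,"c_tier_top")
crop(t,360,240,145,110,5,"c_rack_top")
crop(t,360,300,145,100,5,"c_rack_top2")
crop(s,170,310,180,130,4,"c_tier_side")
crop(s,370,150,140,150,4,"c_rack_side")
```

```text
(no output)
```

View pics/c_tier_top.png

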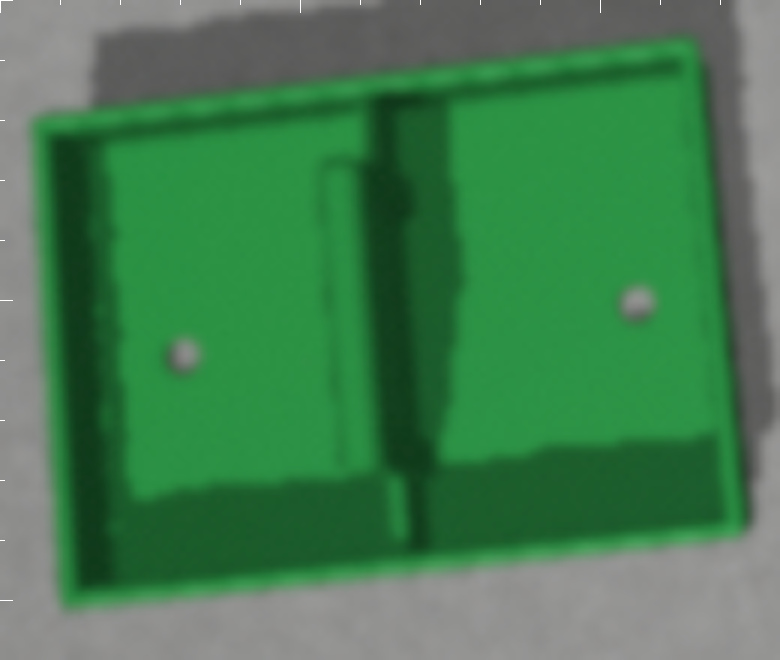

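View pics/c_rack_top.png

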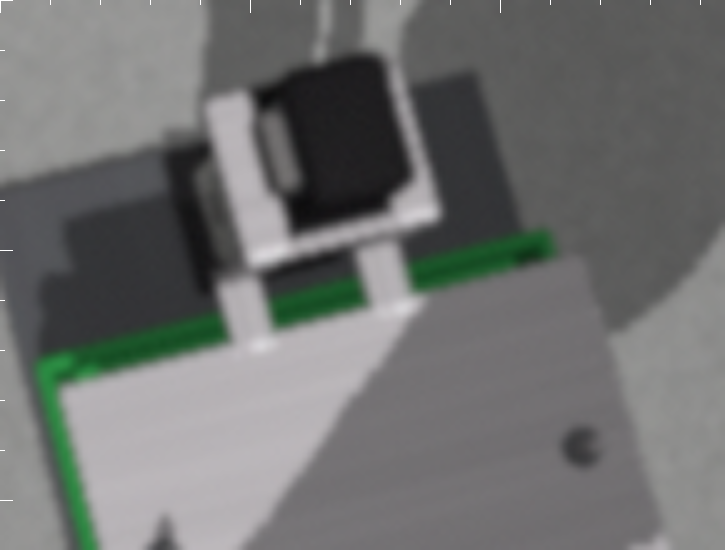

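View pics/c_rack_top2.png

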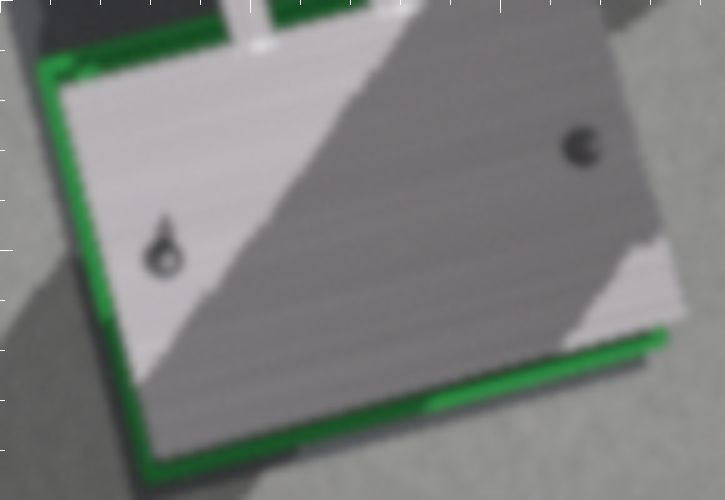

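View pics/c_tier_side.png

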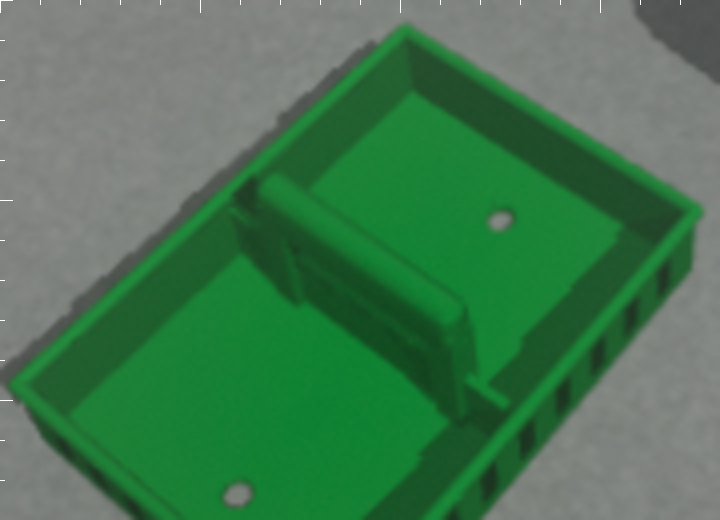

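View pics/c_rack_side.png

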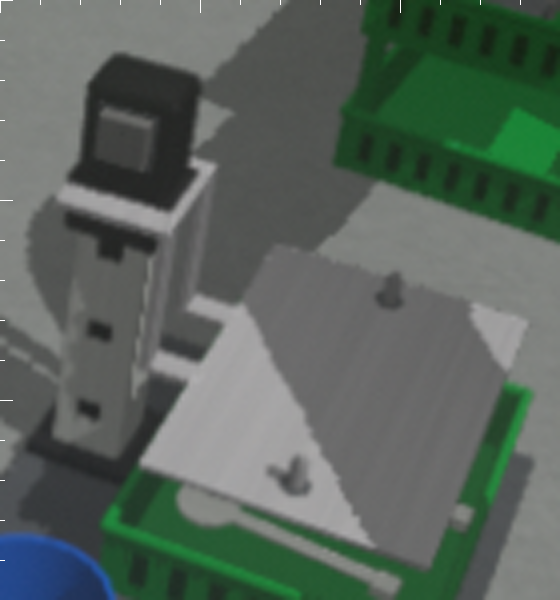

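```bash
cat > h.py <<'E'
import cv2, numpy as np
from scipy.optimize import least_squares
from cell import viewer
P={n:viewer.camera_params(n) for n in("side","top")}
def proj(n,X):
    p=P[n]; A=lambda k:np.array(p[k],float)
    return cv2.projectPoints(np.array(X,float).reshape(-1,1,3),A('rvec'),A('tvec'),A('camera_matrix'),A('dist'))[0].reshape(-1,2)
def ray(n,uv,z):
    p=P[n]; A=lambda k:np.array(p[k],float)
    u=cv2.undistortPoints(np.array([[uv]],float),A('camera_matrix'),A('dist')).ravel()
    R=cv2.Rodrigues(A('rvec'))[0]; C=-R.T@A('tvec').ravel(); d=R.T@np.array([u[0],u[1],1]); return C+d*(z-C[2])/d[2]
def w(q,X):
    X=np.array(X,float); c,s=np.cos(q[2]),np.sin(q[2]); 
    return np.c_[q[0]+c*X[:,0]-s*X[:,1], q[1]+s*X[:,0]+c*X[:,1], X[:,2]]
def fit(obs,q0,verbose=True,zfree=False):
    # obs: list (cam, local xyz (z abs), uv)
    L=[o[1] for o in obs]
    def f(q):
        X=w(q,L)
        if zfree: X=X+[0,0,q[3]]
        return np.concatenate([proj(o[0],X[i:i+1])[0]-o[2] for i,o in enumerate(obs)])
    r=least_squares(f,list(q0)+([0] if zfree else []),loss='soft_l1',f_scale=1.0)
    if verbose:
        for o,e in zip(obs,f(r.x).reshape(-1,2)): print(o[0],o[1],np.round(e,1))
        print("fit",np.round(r.x[:2],4),"yaw deg",np.degrees(r.x[2]), r.x[3:])
    return r.x
E
cat > m1.py <<'E'
from h import *
print("tier approx",ray("top",(170.7,309.3),.003),ray("top",(246.3,300.5),.003))
tt=[("top",(.075,.105,.04),(146,269.7)),("top",(.075,-.105,.04),(256.2,256.7)),("top",(-.075,-.105,.04),(264.5,338.3)),("top",(-.075,.105,.04),(151,351)),
("top",(0,.075,.003),(170.7,309.3)),("top",(0,-.075,.003),(246.3,300.5))]
ts=[("side",(.075,-.105,.04),(271.75,316.75)),("side",(-.075,-.105,.04),(345.75,362.5)),("side",(.075,.105,.04),(172.5,405.5)),
("side",(0,-.075,.003),(295,365.25)),("side",(0,.075,.003),(229.5,433.5))]
q0=(.45,.2,0.1)
for o in (tt,ts,tt+ts): fit(o,q0)
print("bar top",[ray("top",p,.078) for p in ((197.2,276.5),(201,327.5))])
print('--- plate')
ct=[("top",(.065,.095,.09),(372,317.6)),("top",(.065,-.095,.09),(476,292)),("top",(-.065,-.095,.09),(497.2,363)),("top",(-.065,.095,.09),(391,392.4)),
("top",(0,.075,.108),(393.4,352.4)),("top",(0,-.075,.108),(477,329.4))]
cs=[("side",(.065,-.095,.09),(438.75,211.25)),("side",(-.065,-.095,.09),(501.75,230.5)),("side",(-.065,.095,.09),(478,292)),("side",(.065,.095,.09),(405,266)),
("side",(0,-.075,.108),(468,218.75)),("side",(0,.075,.108),(444.25,265)),("side",(.115,.024,.198),(401.25,184.5))]
q0=(.4,-.25,.2)
for o in (ct,cs,ct+cs): q=fit(o,q0)
E
python3 m1.py
```

```text
tier approx [0.51401903 0.29608711 0.003     ] [0.53176866 0.14740157 0.003     ]
top (0.075, 0.105, 0.04) [0.9 0.8]
top (0.075, -0.105, 0.04) [-1.   0.7]
top (-0.075, -0.105, 0.04) [-1.4 -0.4]
top (-0.075, 0.105, 0.04) [ 0.8 -1. ]
top (0, 0.075, 0.003) [ 0.1 -0. ]
top (0, -0.075, 0.003) [0.2 0. ]
fit [0.5229 0.2214] yaw deg 6.741421997678254 []
side (0.075, -0.105, 0.04) [-0.1  0.6]
side (-0.075, -0.105, 0.04) [-1.5  0.4]
side (0.075, 0.105, 0.04) [1.7 0.2]
side (0, -0.075, 0.003) [ 0.3 -0.5]
side (0, 0.075, 0.003) [-0.3 -0.3]
fit [0.523  0.2244] yaw deg 6.423182072519982 []
top (0.075, 0.105, 0.04) [0.1 0.7]
top (0.075, -0.105, 0.04) [-1.8  0.7]
top (-0.075, -0.105, 0.04) [-2.3 -0.3]
top (-0.075, 0.105, 0.04) [-0.1 -1.1]
top (0, 0.075, 0.003) [-0.7 -0.1]
top (0, -0.075, 0.003) [-0.6  0.1]
side (0.075, -0.105, 0.04) [0.2 0.2]
side (-0.075, -0.105, 0.04) [-1.  -0.4]
side (0.075, 0.105, 0.04) [ 2.5 -0.1]
side (0, -0.075, 0.003) [ 0.8 -1. ]
side (0, 0.075, 0.003) [ 0.6 -0.7]
fit [0.523  0.2231] yaw deg 6.655923672755809 []
bar top [array([0.56908317, 0.2248641 , 0.078     ]), array([0.
[... 468 characters left out ...]
1]
side (0, -0.075, 0.108) [ 1.1 -0.7]
side (0, 0.075, 0.108) [ 1.4 -0.7]
side (0.115, 0.024, 0.198) [-1.4  1.9]
fit [ 0.4546 -0.19  ] yaw deg 14.004698548759562 []
top (0.065, 0.095, 0.09) [-1.5  0.2]
top (0.065, -0.095, 0.09) [-0.4 -1.7]
top (-0.065, -0.095, 0.09) [-0.2  0.5]
top (-0.065, 0.095, 0.09) [-0.9  0.1]
top (0, 0.075, 0.108) [-0.7 -0.2]
top (0, -0.075, 0.108) [1.2 0. ]
side (0.065, -0.095, 0.09) [ 0.2 -1.3]
side (-0.065, -0.095, 0.09) [ 0.8 -0.8]
side (-0.065, 0.095, 0.09) [ 0.  -0.1]
side (0.065, 0.095, 0.09) [-0.2 -0.5]
side (0, -0.075, 0.108) [ 1.4 -1.2]
side (0, 0.075, 0.108) [ 1.8 -1.4]
side (0.115, 0.024, 0.198) [-0.9  1.4]
fit [ 0.4549 -0.1921] yaw deg 14.01851240404741 []
```

The two views agree to within about 3 mm. Tier: (0.523, 0.2225), yaw 6.7°. Carrier: (0.455, -0.1915), yaw 14.0°. I'll rise first, then move toward the tier.

>>> apply_moves([
  {"fingers": -1,"tx": 0,"ty": 0,"tz": 20,"yaw": 0},
  {"fingers": -1,"tx": 0,"ty": 0,"tz": 30,"yaw": 0},
  {"fingers": -1,"tx": 0,"ty": 0,"tz": 30,"yaw": 0},
  {"fingers": -1,"tx": 10,"ty": 10,"tz": 20,"yaw": 0},
  {"fingers": -1,"tx": 20,"ty": 20,"tz": 0,"yaw": 0},
  {"fingers": -1,"tx": 20,"ty": 30,"tz": 0,"yaw": 0},
  {"fingers": -1,"tx": 20,"ty": 30,"tz": 0,"yaw": 0},
  {"fingers": -1,"tx": 20,"ty": 30,"tz": 0,"yaw": 0},
  {"fingers": -1,"tx": 20,"ty": 30,"tz": 0,"yaw": 0},
  {"fingers": -1,"tx": 20,"ty": 30,"tz": 0,"yaw": 0},
  {"fingers": -1,"tx": 20,"ty": 30,"tz": 0,"yaw": 0},
  {"fingers": -1,"tx": 20,"ty": 30,"tz": 0,"yaw": 0},
  {"fingers": -1,"tx": 20,"ty": 30,"tz": 0,"yaw": 0},
  {"fingers": -1,"tx": 20,"ty": 30,"tz": 0,"yaw": 0},
], grip_force=60)

```text
time: 1.5
eef_pos: [0.3936, -0.3221, 0.339]
eef_rot: [[-0.0, 0.282, -0.959], [0.0, -0.959, -0.282], [-1.0, -0.0, 0.0]]
contact_force: [0.2, 0.1, 0.7]
opening: 0.0859
```

```bash
cat > st.py <<'E'
from cell import monitor
import numpy as np
s=monitor.read_state()
R=np.array(s['eef_rot'])
print(s['time'],np.round(s['eef_pos'],4),"jaw ang",np.round(np.degrees(np.arctan2(R[1,1],R[0,1])),2),"F",np.round(s['contact_force'],2),"M",np.round(s['ft_torque'],2),"op",s['opening'],"q",np.round(s['joint_positions'],1), "x",np.round(R[:,0],3))
E
python3 st.py
```

```text
1.5 [ 0.3936 -0.3221  0.339 ] jaw ang -73.63 F [0.18 0.1  0.71] M [-0.03 -0.06 -0.06] op 0.08588721828061503 q [ 69.1   9.8 -36.9 101.2   6.2  71.  -43.1] x [-0.  0. -1.]
```

>>> apply_moves([
  {"fingers": -1,"tx": 7,"ty": 30,"tz": 0,"yaw": 0},
  {"fingers": -1,"tx": 7,"ty": 30,"tz": 0,"yaw": -0.01},
  {"fingers": -1,"tx": 7,"ty": 30,"tz": 0,"yaw": -0.01},
  {"fingers": -1,"tx": 7,"ty": 30,"tz": 0,"yaw": -0.01},
  {"fingers": -1,"tx": 7,"ty": 30,"tz": 0,"yaw": -0.01},
  {"fingers": -1,"tx": 7,"ty": 30,"tz": 0,"yaw": -0.01},
  {"fingers": -1,"tx": 7,"ty": 30,"tz": 0,"yaw": -0.01},
  {"fingers": -1,"tx": 7,"ty": 30,"tz": 0,"yaw": -0.01},
  {"fingers": -1,"tx": 7,"ty": 30,"tz": 0,"yaw": -0.01},
  {"fingers": -1,"tx": 7,"ty": 30,"tz": 0,"yaw": -0.01},
  {"fingers": -1,"tx": 7,"ty": 30,"tz": 0,"yaw": -0.01},
  {"fingers": -1,"tx": 7,"ty": 30,"tz": 0,"yaw": -0.01},
  {"fingers": -1,"tx": 7,"ty": 30,"tz": 0,"yaw": -0.01},
  {"fingers": -1,"tx": 7,"ty": 30,"tz": 0,"yaw": -0.01},
  {"fingers": -1,"tx": 7,"ty": 30,"tz": 0,"yaw": -0.01},
  {"fingers": -1,"tx": 7,"ty": 30,"tz": 0,"yaw": -0.01},
  {"fingers": -1,"tx": 7,"ty": 30,"tz": -10,"yaw": -0.01},
  {"fingers": -1,"tx": 7,"ty": 30,"tz": -20,"yaw": -0.01},
  {"fingers": -1,"tx": 4,"ty": 6,"tz": -30,"yaw": 0},
  {"fingers": -1,"tx": 0,"ty": 0,"tz": -20,"yaw": 0},
])

```text
time: 3.5
eef_pos: [0.5223, 0.2241, 0.2571]
eef_rot: [[-0.002, 0.119, -0.993], [0.001, -0.993, -0.119], [-1.0, -0.001, 0.002]]
contact_force: [-0.6, 0.2, -0.2]
opening: 0.0854
```

```bash
python3 st.py
```

```text
3.5 [0.5223 0.2241 0.2571] jaw ang -83.19 F [-0.62  0.24 -0.17] M [-0.03 -0.03  0.02] op 0.08535153714303063 q [  14.8   26.   -53.2   99.    22.4   66.4 -128. ] x [-0.002  0.001 -1.   ]
```

>>> apply_moves([
  {"fingers": -1,"tx": 0,"ty": 0,"tz": -25,"yaw": 0},
  {"fingers": -1,"tx": 0,"ty": -1,"tz": -30,"yaw": 0},
  {"fingers": -1,"tx": 0,"ty": 0,"tz": -30,"yaw": 0},
  {"fingers": -1,"tx": 0,"ty": 0,"tz": -30,"yaw": 0},
  {"fingers": -1,"tx": 0,"ty": 0,"tz": -30,"yaw": 0},
  {"fingers": -1,"tx": 0,"ty": 0,"tz": -25,"yaw": 0},
  {"fingers": -1,"tx": 0,"ty": 0,"tz": -20,"yaw": 0},
  {"fingers": -1,"tx": 0,"ty": 0,"tz": -10,"yaw": 0},
  {"fingers": -1,"tx": 0,"ty": 0,"tz": 0,"yaw": 0},
])

```text
time: 4.4
eef_pos: [0.5222, 0.2208, 0.0578]
eef_rot: [[-0.003, 0.116, -0.993], [-0.001, -0.993, -0.116], [-1.0, 0.001, 0.003]]
contact_force: [0.1, -0.7, -0.6]
opening: 0.0854
```

```bash
python3 st.py
python3 - <<'E'
from cell import viewer
import cv2
for n,(x,y) in (("side",(150,260)),("top",(120,220))):
    im=viewer.camera(n); cv2.imwrite(f"pics/{n}1.png",cv2.resize(im[y:y+190,x:x+220],None,fx=3,fy=3,interpolation=cv2.INTER_CUBIC))
E
```

```text
4.4 [0.5222 0.2208 0.0578] jaw ang -83.36 F [ 0.12 -0.74 -0.57] M [-0.04 -0.04 -0.02] op 0.085374122112253 q [   6.7   40.   -42.7  107.4   36.3   47.3 -138.5] x [-0.003 -0.001 -1.   ]
```

View pics/side1.png

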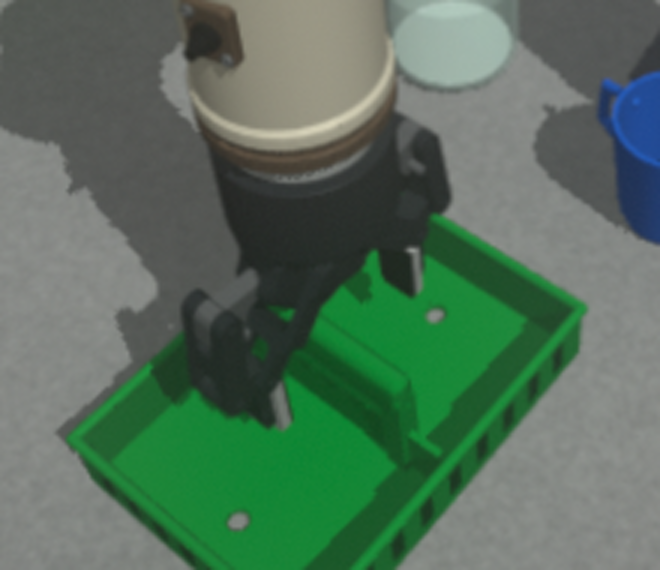

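View pics/top1.png

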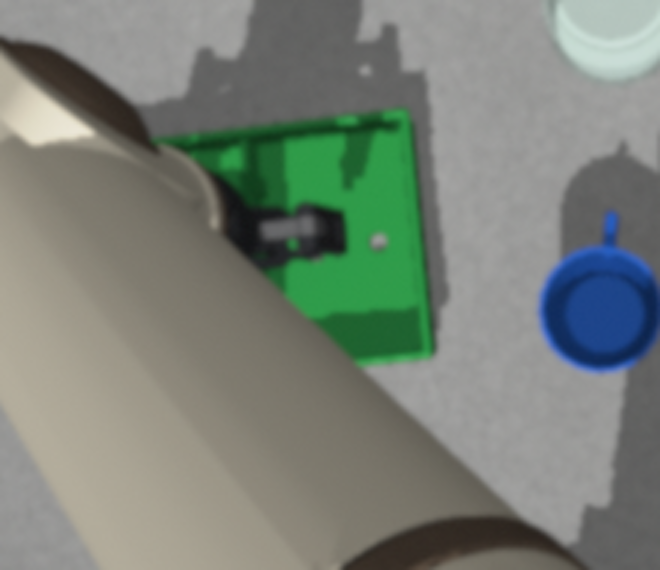

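The bar lies between the open pads: in the side crop the pads are at (283,405) and (417,270), with the bar between them. I'll go down 4 mm, close and lift.

>>> apply_moves([
  {"fingers": -1,"tx": 0,"ty": 1,"tz": -4,"yaw": 0},
  {"fingers": 0,"tx": 0,"ty": 0,"tz": 0,"yaw": 0},
  {"fingers": 1,"tx": 0,"ty": 0,"tz": 0,"yaw": 0},
  {"fingers": 1,"tx": 0,"ty": 0,"tz": 0,"yaw": 0},
  {"fingers": 1,"tx": 0,"ty": 0,"tz": 0,"yaw": 0},
  {"fingers": 1,"tx": 0,"ty": 0,"tz": 0,"yaw": 0},
  {"fingers": 1,"tx": 0,"ty": 0,"tz": 0,"yaw": 0},
], grip_force=70)

```text
time: 5.2
eef_pos: [0.5235, 0.2226, 0.0557]
eef_rot: [[0.001, 0.116, -0.993], [0.0, -0.993, -0.116], [-1.0, -0.0, -0.001]]
contact_force: [0.9, 0.0, 2.9]
opening: 0.0128
```

```bash
python3 st.py
```

```text
5.2 [0.5235 0.2226 0.0557] jaw ang -83.36 F [0.85 0.02 2.94] M [0.   0.07 0.05] op 0.012828971824605304 q [   6.5   40.2  -42.5  107.4   36.6   47.  -138.8] x [ 0.001  0.    -1.   ]
```

>>> apply_moves([
  {"fingers": 1,"tx": 0,"ty": 0,"tz": 5,"yaw": 0},
  {"fingers": 1,"tx": 0,"ty": 0,"tz": 10,"yaw": 0},
  {"fingers": 1,"tx": 0,"ty": 0,"tz": 20,"yaw": 0},
  {"fingers": 1,"tx": 0,"ty": 0,"tz": 25,"yaw": 0},
  {"fingers": 1,"tx": 0,"ty": 0,"tz": 25,"yaw": 0},
  {"fingers": 1,"tx": 0,"ty": 0,"tz": 25,"yaw": 0},
  {"fingers": 1,"tx": 0,"ty": 0,"tz": 25,"yaw": 0},
  {"fingers": 1,"tx": 0,"ty": 0,"tz": 25,"yaw": 0},
  {"fingers": 1,"tx": 0,"ty": 0,"tz": 25,"yaw": 0},
  {"fingers": 1,"tx": 0,"ty": 0,"tz": 25,"yaw": 0},
  {"fingers": 1,"tx": 0,"ty": 0,"tz": 25,"yaw": 0},
  {"fingers": 1,"tx": 0,"ty": 0,"tz": 10,"yaw": 0},
  {"fingers": 1,"tx": 0,"ty": 0,"tz": 0,"yaw": 0},
])

```text
time: 6.5
eef_pos: [0.5237, 0.2228, 0.3018]
eef_rot: [[0.003, 0.116, -0.993], [0.0, -0.993, -0.116], [-1.0, -0.0, -0.003]]
contact_force: [0.0, 0.3, -3.6]
opening: 0.0131
```

```bash
python3 st.py
python3 - <<'E'
from cell import viewer
import cv2
for n in("side",):
    im=viewer.camera(n); cv2.imwrite(f"pics/{n}2.png",im)
E
```

```text
6.5 [0.5237 0.2228 0.3018] jaw ang -83.36 F [ 0.04  0.29 -3.59] M [ 0.08 -0.01  0.04] op 0.013081243368601086 q [  16.2   23.5  -54.6   96.    20.2   70.8 -126.2] x [ 0.003  0.    -1.   ]
```

View pics/side2.png

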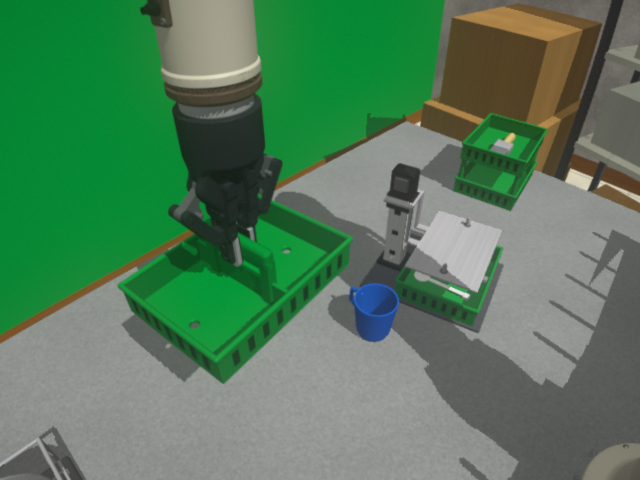

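The tier hangs level from the pads (force -3.6 N). I'll carry it over the carrier.

>>> apply_moves([
  {"fingers": 1,"tx": -4,"ty": -10,"tz": 0,"yaw": 0},
  {"fingers": 1,"tx": -4,"ty": -20,"tz": 0,"yaw": 0.008},
  {"fingers": 1,"tx": -4,"ty": -25,"tz": 0,"yaw": 0.008},
  {"fingers": 1,"tx": -4,"ty": -25,"tz": 0,"yaw": 0.008},
  {"fingers": 1,"tx": -4,"ty": -25,"tz": 0,"yaw": 0.008},
  {"fingers": 1,"tx": -4,"ty": -25,"tz": 0,"yaw": 0.008},
  {"fingers": 1,"tx": -4,"ty": -25,"tz": 0,"yaw": 0.008},
  {"fingers": 1,"tx": -4,"ty": -25,"tz": 0,"yaw": 0.008},
  {"fingers": 1,"tx": -4,"ty": -25,"tz": 0,"yaw": 0.008},
  {"fingers": 1,"tx": -4,"ty": -25,"tz": 0,"yaw": 0.008},
  {"fingers": 1,"tx": -4,"ty": -25,"tz": 0,"yaw": 0.008},
  {"fingers": 1,"tx": -4,"ty": -25,"tz": 0,"yaw": 0.008},
  {"fingers": 1,"tx": -4,"ty": -25,"tz": 0,"yaw": 0.008},
  {"fingers": 1,"tx": -4,"ty": -25,"tz": 0,"yaw": 0.008},
  {"fingers": 1,"tx": -4,"ty": -25,"tz": 0,"yaw": 0.008},
  {"fingers": 1,"tx": -4,"ty": -25,"tz": 0,"yaw": 0.008},
  {"fingers": 1,"tx": -4,"ty": -20,"tz": 0,"yaw": 0.008},
  {"fingers": 1,"tx": 0,"ty": -14,"tz": 0,"yaw": 0},
  {"fingers": 1,"tx": 0,"ty": 0,"tz": 0,"yaw": 0},
  {"fingers": 1,"tx": 0,"ty": 0,"tz": 0,"yaw": 0},
])

```text
time: 8.55
eef_pos: [0.455, -0.1907, 0.2997]
eef_rot: [[-0.001, 0.241, -0.97], [0.002, -0.97, -0.241], [-1.0, -0.002, 0.0]]
contact_force: [0.5, -0.2, -3.7]
opening: 0.0129
```

```bash
python3 st.py
python3 - <<'E'
from cell import viewer
import cv2
for n in("side","top"):
    im=viewer.camera(n); cv2.imwrite(f"pics/{n}3.png",im)
E
```

```text
8.55 [ 0.455  -0.1907  0.2997] jaw ang -76.03 F [ 0.52 -0.22 -3.71] M [ 0.03  0.02 -0.02] op 0.01294022149850573 q [ 63.5  12.1 -49.6 106.    9.9  66.5 -65.5] x [-0.001  0.002 -1.   ]
```

View pics/side3.png

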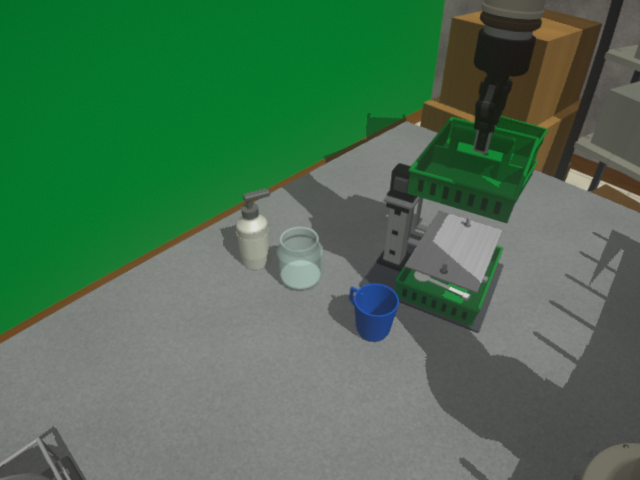

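View pics/top3.png

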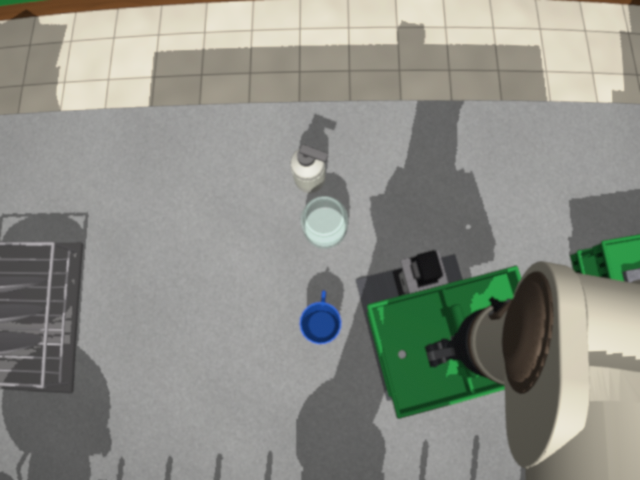

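Tier is over the plate and clear of the grip. I'll lower it to just above the pin tips and compare holes with pins.

>>> apply_moves([
  {"fingers": 1,"tx": 0,"ty": 0,"tz": -10,"yaw": 0},
  {"fingers": 1,"tx": 0,"ty": 0,"tz": -20,"yaw": 0},
  {"fingers": 1,"tx": 0,"ty": 0,"tz": -20,"yaw": 0},
  {"fingers": 1,"tx": 0,"ty": 0,"tz": -20,"yaw": 0},
  {"fingers": 1,"tx": 0,"ty": 0,"tz": -20,"yaw": 0},
  {"fingers": 1,"tx": 0,"ty": 0,"tz": -20,"yaw": 0},
  {"fingers": 1,"tx": 0,"ty": 0,"tz": -10,"yaw": 0},
  {"fingers": 1,"tx": 0,"ty": 0,"tz": -4,"yaw": 0},
  {"fingers": 1,"tx": 0,"ty": 0,"tz": 0,"yaw": 0},
  {"fingers": 1,"tx": 0,"ty": 0,"tz": 0,"yaw": 0},
])

```text
time: 9.65
eef_pos: [0.456, -0.1916, 0.177]
eef_rot: [[0.001, 0.242, -0.97], [-0.001, -0.97, -0.242], [-1.0, 0.001, -0.001]]
contact_force: [0.3, -0.4, -3.7]
opening: 0.0127
```

```bash
python3 st.py
python3 - <<'E'
from cell import viewer
import cv2
for n,(x,y,w,h,f) in (("side",(370,130,180,180,4)),("top",(350,230,160,180,4))):
    im=viewer.camera(n); cv2.imwrite(f"pics/{n}4full.png",im)
    c=cv2.resize(im[y:y+h,x:x+w],None,fx=f,fy=f,interpolation=cv2.INTER_CUBIC)
    cv2.imwrite(f"pics/{n}4.png",c[:600])
E
```

```text
9.65 [ 0.456  -0.1916  0.177 ] jaw ang -76.01 F [ 0.27 -0.38 -3.66] M [-0.02  0.    0.01] op 0.012736989150805289 q [ 58.2  21.4 -45.9 113.7  19.3  52.5 -73.7] x [ 0.001 -0.001 -1.   ]
```

View pics/side4.png

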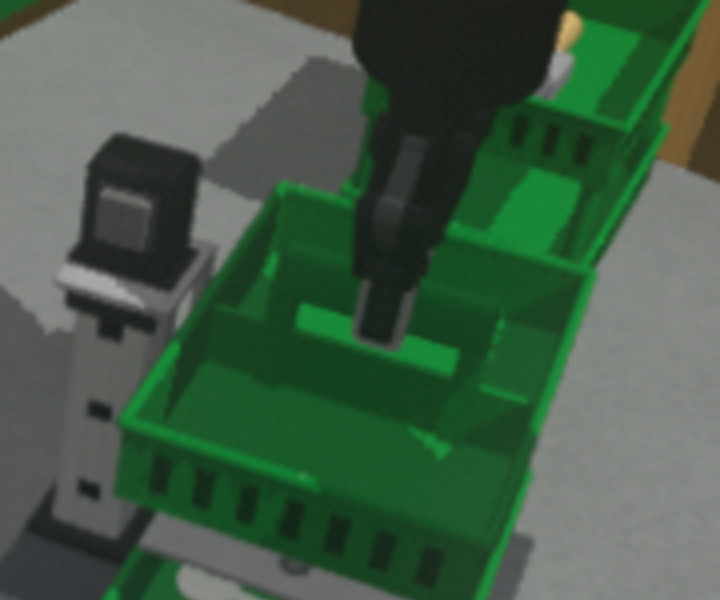

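View pics/top4.png

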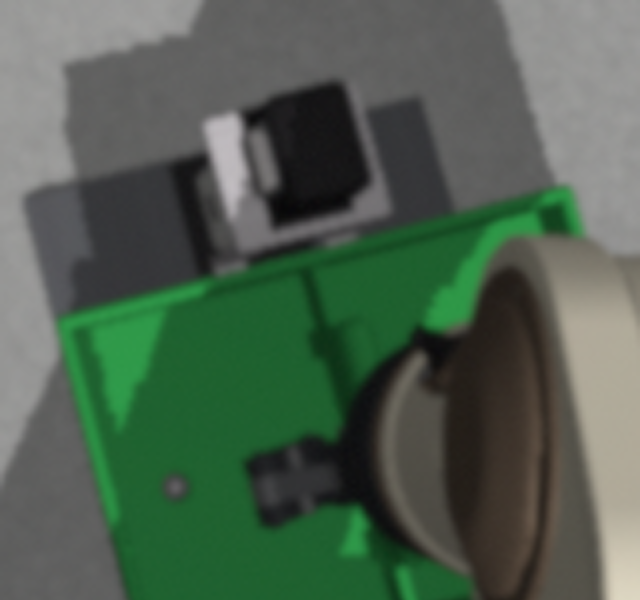

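In the top crop the hole at about (176,488), full-frame (394,352), shows the pin through it. I'll fit the tier's pose from this and the rim corners.

Run:
```python
from h import *
im=cv2.imread("pics/top4full.png")
cv2.imwrite("pics/hole4.png",cv2.resize(im[335:370,375:415],None,fx=16,fy=16,interpolation=cv2.INTER_CUBIC))
im=cv2.imread("pics/top0.png")
cv2.imwrite("pics/pin0.png",cv2.resize(im[335:370,375:415],None,fx=16,fy=16,interpolation=cv2.INTER_CUBIC))
r=.1613
t=[("top",(.075,.105,r),(365.5,310.5)),("top",(.075,-.105,r),(493.75,277.5)),("top",(0,.075,.124),(394,352))]
s=[("side",(.075,.105,r),(400,236.25)),("side",(.075,-.105,r),(440.5,176.75)),("side",(-.075,-.105,r),(518,197.5)),("side",(-.075,.105,r),(493.25,266.5))]
for o in (t,s,t+s): fit(o,(.455,-.191,.244))
q=(.4549,-.193,np.radians(14))
print(proj("top",w(q,[(0,.075,z) for z in (.09,.108,.1213,.1263)])))
```

```text
top (0.075, 0.105, 0.1613) [ 0.8 -0. ]
top (0.075, -0.105, 0.1613) [-1.7  0.5]
top (0, 0.075, 0.124) [ 0.2 -0.4]
fit [ 0.4561 -0.1929] yaw deg 13.855813838933702 []
side (0.075, 0.105, 0.1613) [ 1.2 -0.4]
side (0.075, -0.105, 0.1613) [-0.2 -0. ]
side (-0.075, -0.105, 0.1613) [-0.4  1. ]
side (-0.075, 0.105, 0.1613) [-0.3  0. ]
fit [ 0.4556 -0.1897] yaw deg 14.370526726460438 []
top (0.075, 0.105, 0.1613) [0.  0.3]
top (0.075, -0.105, 0.1613) [-2.7  0.1]
top (0, 0.075, 0.124) [-0.3 -0.2]
side (0.075, 0.105, 0.1613) [ 1.5 -1.4]
side (0.075, -0.105, 0.1613) [ 0.4 -0.6]
side (-0.075, -0.105, 0.1613) [-0.1  0.5]
side (-0.075, 0.105, 0.1613) [-0.3 -0.9]
fit [ 0.4562 -0.1919] yaw deg 14.145208671794865 []
[[392.11043521 351.96263576]
 [393.26583055 352.22310709]
 [394.15080293 352.42252153]
 [394.49066401 352.49908237]]
```

View pics/hole4.png

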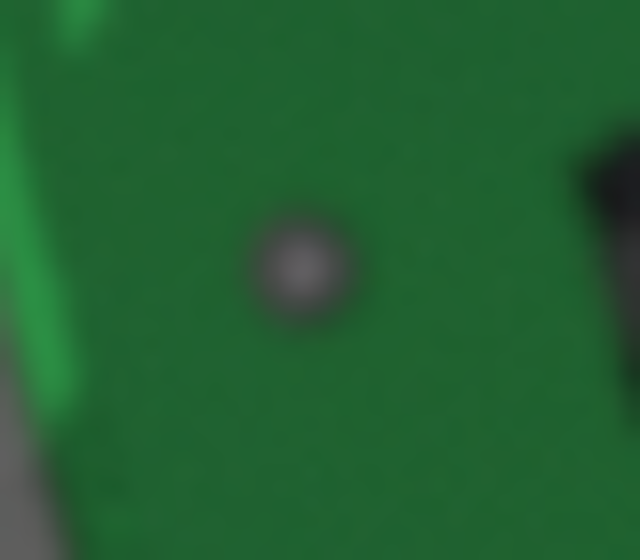

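View pics/pin0.png

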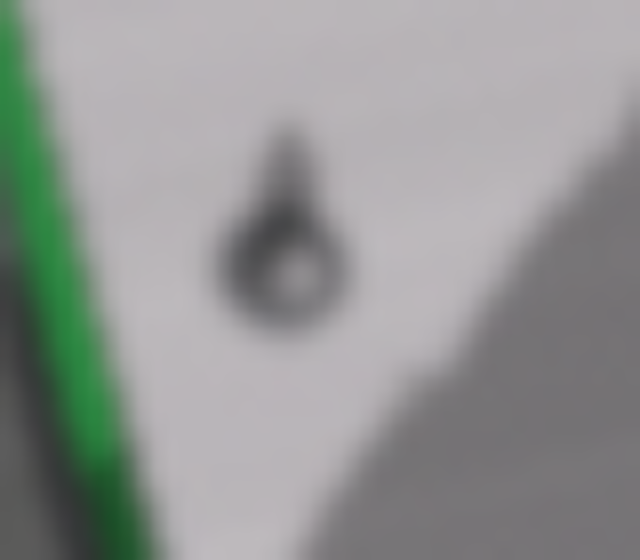

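The hole sits about +1.1 mm in x and +0.4 mm in y from the pin, consistent in both views. Yaw matches. I'll correct and lower slowly.

>>> apply_moves([
  {"fingers": 1,"tx": -1.1,"ty": -0.4,"tz": 0,"yaw": 0},
  {"fingers": 1,"tx": 0,"ty": 0,"tz": -5,"yaw": 0},
  {"fingers": 1,"tx": 0,"ty": 0,"tz": -5,"yaw": 0},
  {"fingers": 1,"tx": 0,"ty": 0,"tz": -3,"yaw": 0},
  {"fingers": 1,"tx": 0,"ty": 0,"tz": -2,"yaw": 0},
  {"fingers": 1,"tx": 0,"ty": 0,"tz": -2,"yaw": 0},
  {"fingers": 1,"tx": 0,"ty": 0,"tz": 0,"yaw": 0},
])

```text
time: 10.45
eef_pos: [0.4543, -0.192, 0.1591]
eef_rot: [[0.0, 0.241, -0.97], [0.0, -0.97, -0.241], [-1.0, -0.0, -0.0]]
contact_force: [-0.3, -0.7, -3.1]
opening: 0.013
```

```bash
python3 st.py
```

```text
10.45 [ 0.4543 -0.192   0.1591] jaw ang -76.03 F [-0.34 -0.71 -3.06] M [-0.04 -0.06 -0.01] op 0.012974514870563725 q [ 57.4  22.9 -45.  114.7  20.8  50.6 -74.9] x [ 0.  0. -1.]
```

Underside is now about 5 mm below the pin tips with no reaction, so the pins are in the holes. Continuing.

>>> apply_moves([
  {"fingers": 1,"tx": 0,"ty": 0,"tz": -3,"yaw": 0},
  {"fingers": 1,"tx": 0,"ty": 0,"tz": -3,"yaw": 0},
  {"fingers": 1,"tx": 0,"ty": 0,"tz": -2,"yaw": 0},
  {"fingers": 1,"tx": 0,"ty": 0,"tz": -2,"yaw": 0},
  {"fingers": 1,"tx": 0,"ty": 0,"tz": -2,"yaw": 0},
  {"fingers": 1,"tx": 0,"ty": 0,"tz": 0,"yaw": 0},
])

```text
time: 11.05
eef_pos: [0.4544, -0.1922, 0.1472]
eef_rot: [[0.001, 0.241, -0.97], [-0.0, -0.97, -0.241], [-1.0, 0.0, -0.001]]
contact_force: [2.0, -0.2, -3.8]
opening: 0.0128
```

```bash
python3 st.py
```

```text
11.05 [ 0.4544 -0.1922  0.1472] jaw ang -76.04 F [ 1.96 -0.17 -3.84] M [-0.43 -0.47 -0.  ] op 0.012847379158341967 q [ 56.7  23.9 -44.3 115.2  21.9  49.2 -75.8] x [ 0.001 -0.    -1.   ]
```

>>> apply_moves([
  {"fingers": 1,"tx": 0,"ty": 0,"tz": -1,"yaw": 0},
  {"fingers": 1,"tx": 0,"ty": 0,"tz": -1,"yaw": 0},
  {"fingers": 1,"tx": 0,"ty": 0,"tz": 0,"yaw": 0},
])

```text
time: 11.35
eef_pos: [0.4546, -0.1922, 0.1456]
eef_rot: [[0.001, 0.241, -0.97], [-0.0, -0.97, -0.241], [-1.0, 0.001, -0.001]]
contact_force: [1.5, -1.3, 0.4]
opening: 0.0127
```

```bash
python3 st.py
```

```text
11.35 [ 0.4546 -0.1922  0.1456] jaw ang -76.04 F [ 1.47 -1.3   0.36] M [-0.32 -0.31 -0.03] op 0.01268383627579851 q [ 56.5  24.1 -44.2 115.3  22.1  49.1 -76. ] x [ 0.001 -0.    -1.   ]
```

>>> apply_moves([
  {"fingers": 1,"tx": 0,"ty": 0,"tz": -0.8,"yaw": 0},
  {"fingers": 1,"tx": 0,"ty": 0,"tz": 0,"yaw": 0},
])

```text
time: 11.55
eef_pos: [0.4545, -0.1923, 0.1456]
eef_rot: [[0.0, 0.241, -0.97], [-0.001, -0.97, -0.241], [-1.0, 0.001, -0.0]]
contact_force: [-1.5, -0.7, 9.5]
opening: 0.0132
```

```bash
python3 st.py
```

```text
11.55 [ 0.4545 -0.1923  0.1456] jaw ang -76.04 F [-1.53 -0.7   9.49] M [-0.06  0.36 -0.06] op 0.013164496078140152 q [ 56.5  24.1 -44.1 115.3  22.2  49.1 -76. ] x [ 0.    -0.001 -1.   ]
```

Hard stop at TCP z = 0.1456, exactly the expected seated height. I'll let go and rise.

>>> apply_moves([
  {"fingers": 1,"tx": 0,"ty": 0,"tz": 0.8,"yaw": 0},
  {"fingers": 0.4,"tx": 0,"ty": 0,"tz": 0,"yaw": 0},
  {"fingers": -0.2,"tx": 0,"ty": 0,"tz": 0,"yaw": 0},
  {"fingers": -0.2,"tx": 0,"ty": 0,"tz": 0,"yaw": 0},
  {"fingers": -0.2,"tx": 0,"ty": 0,"tz": 0,"yaw": 0},
  {"fingers": -0.2,"tx": 0,"ty": 0,"tz": 5,"yaw": 0},
  {"fingers": -0.2,"tx": 0,"ty": 0,"tz": 15,"yaw": 0},
  {"fingers": -0.2,"tx": 0,"ty": 0,"tz": 25,"yaw": 0},
  {"fingers": -0.2,"tx": 0,"ty": 0,"tz": 30,"yaw": 0},
  {"fingers": -0.5,"tx": 0,"ty": 0,"tz": 30,"yaw": 0},
  {"fingers": -1,"tx": 0,"ty": 0,"tz": 30,"yaw": 0},
  {"fingers": -1,"tx": 0,"ty": 0,"tz": 0,"yaw": 0},
])

```text
time: 12.75
eef_pos: [0.457, -0.1924, 0.2855]
eef_rot: [[0.007, 0.242, -0.97], [-0.004, -0.97, -0.242], [-1.0, 0.006, -0.006]]
contact_force: [0.2, -0.6, 0.8]
opening: 0.0851
```

```bash
python3 st.py
python3 - <<'E'
from cell import viewer
import cv2
for n,(x,y,w,h,f) in (("side",(370,130,180,150,4)),("top",(350,230,160,150,4))):
    im=viewer.camera(n); cv2.imwrite(f"pics/{n}5full.png",im)
    c=cv2.resize(im[y:y+h,x:x+w],None,fx=f,fy=f,interpolation=cv2.INTER_CUBIC)
    cv2.imwrite(f"pics/{n}5.png",c)
E
```

```text
12.75 [ 0.457  -0.1924  0.2855] jaw ang -76.01 F [ 0.21 -0.59  0.76] M [-0.01 -0.02 -0.06] op 0.08511560071092446 q [ 63.4  13.  -49.8 107.2  11.1  64.3 -66.5] x [ 0.007 -0.004 -1.   ]
```

View pics/side5.png

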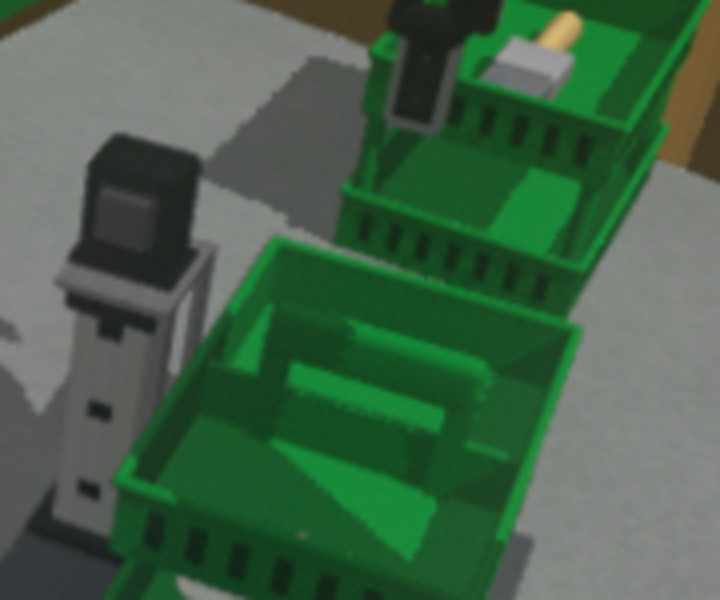

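View pics/top5.png

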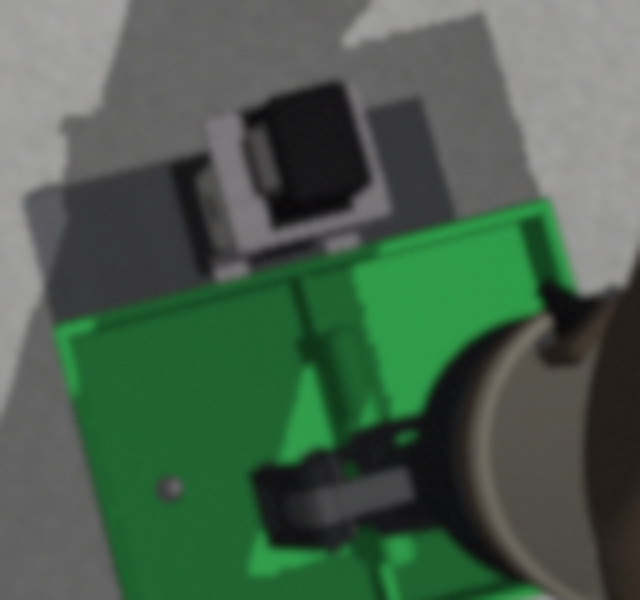

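The tier is flush and the pin tip shows through the hole (side crop (303,535), top crop (170,488)). The robot-measured seat puts the hand grip at about (0.566, -0.164). I'll move above it.

>>> apply_moves([
  {"fingers": -1,"tx": 11,"ty": 3,"tz": 10,"yaw": 0},
  {"fingers": -1,"tx": 25,"ty": 6,"tz": 0,"yaw": 0},
  {"fingers": -1,"tx": 25,"ty": 6,"tz": 0,"yaw": 0},
  {"fingers": -1,"tx": 25,"ty": 7,"tz": 0,"yaw": 0},
  {"fingers": -1,"tx": 20,"ty": 5,"tz": 0,"yaw": 0},
  {"fingers": -1,"tx": 4,"ty": 1.5,"tz": 0,"yaw": 0},
  {"fingers": -1,"tx": 0,"ty": 0,"tz": 0,"yaw": 0},
  {"fingers": -1,"tx": 0,"ty": 0,"tz": 0,"yaw": 0},
], grip_force=50)

```text
time: 13.65
eef_pos: [0.563, -0.1637, 0.2896]
eef_rot: [[-0.002, 0.241, -0.97], [0.0, -0.97, -0.241], [-1.0, -0.001, 0.002]]
contact_force: [1.3, -0.5, -0.0]
opening: 0.0853
```

```bash
python3 st.py
python3 - <<'E'
from h import *
o=[("side",(.075,.105,.13),(398.25,250.5)),("side",(.075,-.105,.13),(440,189.25)),("side",(-.075,-.105,.13),(515,212))]
fit(o,(.455,-.19,.244)); fit(o,(.455,-.19,.244),zfree=True)
for n,(x,y,w,h,f) in (("side",(330,90,180,150,4)),("top",(350,200,160,150,4))):
    im=viewer.camera(n)
    c=cv2.resize(im[y:y+h,x:x+w],None,fx=f,fy=f,interpolation=cv2.INTER_CUBIC)
    cv2.imwrite(f"pics/{n}6.png",c)
E
```

```text
13.65 [ 0.563  -0.1637  0.2896] jaw ang -76.03 F [ 1.32 -0.55 -0.02] M [-0.02 -0.    0.  ] op 0.08530155578406243 q [ 50.   24.4 -48.1  94.4  19.2  69.9 -78.3] x [-0.002  0.    -1.   ]
side (0.075, 0.105, 0.13) [ 0.7 -1.3]
side (0.075, -0.105, 0.13) [-0.4  0.7]
side (-0.075, -0.105, 0.13) [-0.3  0.8]
fit [ 0.455  -0.1908] yaw deg 13.143775021501067 []
side (0.075, 0.105, 0.13) [ 0.2 -0.5]
side (0.075, -0.105, 0.13) [-0.9  0.2]
side (-0.075, -0.105, 0.13) [0.5 0.3]
fit [ 0.4503 -0.1808] yaw deg 13.605075980271637 [0.00814541]
```

View pics/side6.png

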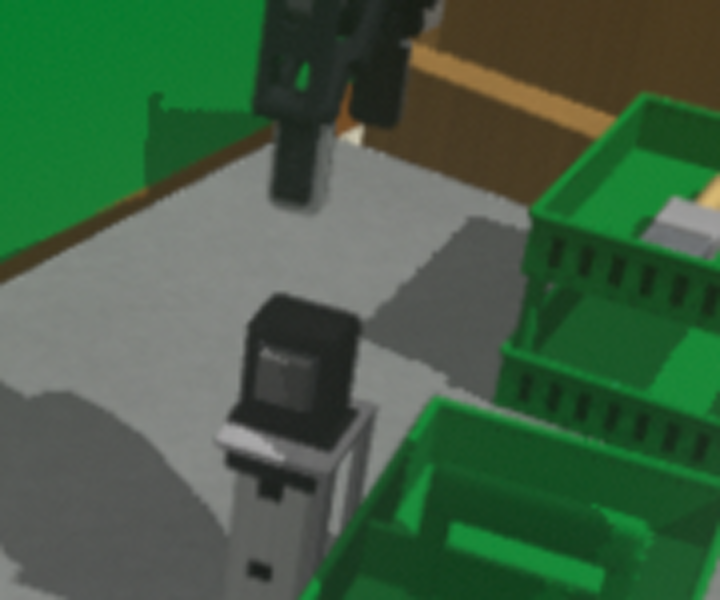

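View pics/top6.png

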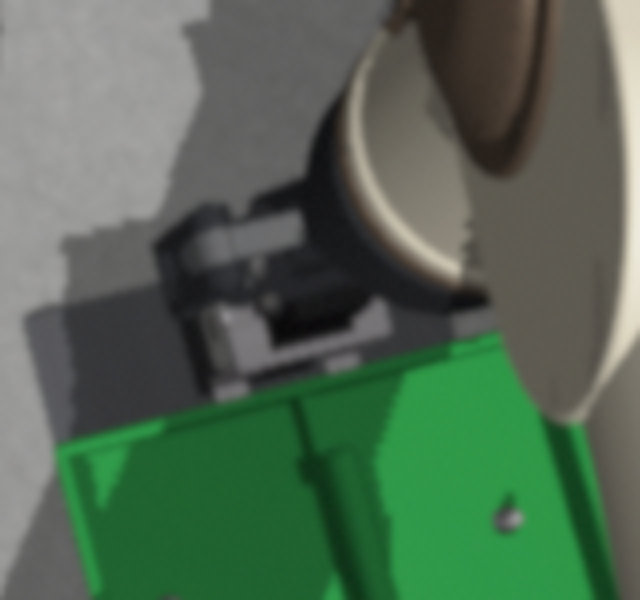

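The second pin also shows through its hole (top crop (508,520)). The jaws straddle the grip, so I'll descend.

>>> apply_moves([
  {"fingers": -1,"tx": 3,"ty": 0,"tz": -10,"yaw": 0},
  {"fingers": -1,"tx": 0,"ty": 0,"tz": -20,"yaw": 0},
  {"fingers": -1,"tx": 0,"ty": 0,"tz": -20,"yaw": 0},
  {"fingers": -1,"tx": 0,"ty": 0,"tz": -20,"yaw": 0},
  {"fingers": -1,"tx": 0,"ty": 0,"tz": -15,"yaw": 0},
  {"fingers": -1,"tx": 0,"ty": 0,"tz": -10,"yaw": 0},
  {"fingers": -1,"tx": 0,"ty": 0,"tz": -7,"yaw": 0},
  {"fingers": -1,"tx": 0,"ty": 0,"tz": 0,"yaw": 0},
  {"fingers": -1,"tx": 0,"ty": 0,"tz": 0,"yaw": 0},
])

```text
time: 14.65
eef_pos: [0.5677, -0.1635, 0.1889]
eef_rot: [[0.001, 0.241, -0.97], [-0.0, -0.97, -0.241], [-1.0, 0.0, -0.001]]
contact_force: [-0.2, 0.3, 0.1]
opening: 0.0851
```

```bash
python3 st.py
python3 - <<'E'
from h import *
for n,(x,y,w,h,f) in (("side",(330,90,180,150,4)),):
    im=viewer.camera(n)
    c=cv2.resize(im[y:y+h,x:x+w],None,fx=f,fy=f,interpolation=cv2.INTER_CUBIC)
    cv2.imwrite(f"pics/{n}7.png",c)
E
```

```text
14.65 [ 0.5677 -0.1635  0.1889] jaw ang -76.02 F [-0.23  0.27  0.11] M [ 0.01  0.05 -0.04] op 0.08512374163287799 q [ 47.1  30.6 -44.9 100.   24.7  59.7 -82.6] x [ 0.001 -0.    -1.   ]
```

View pics/side7.png

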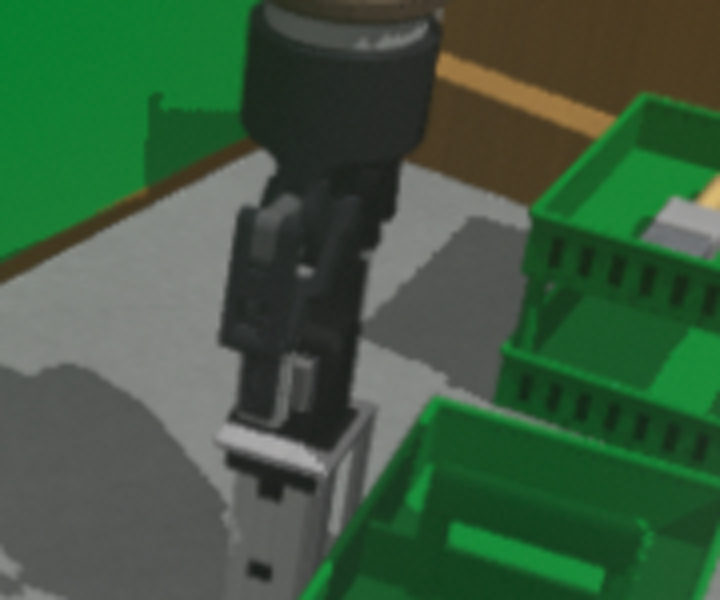

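>>> apply_moves([
  {"fingers": -1,"tx": -1.5,"ty": -0.4,"tz": -1.5,"yaw": 0},
  {"fingers": -0.3,"tx": 0,"ty": 0,"tz": 0,"yaw": 0},
  {"fingers": 0.1,"tx": 0,"ty": 0,"tz": 0,"yaw": 0},
  {"fingers": 1,"tx": 0,"ty": 0,"tz": 0,"yaw": 0},
  {"fingers": 1,"tx": 0,"ty": 0,"tz": 0,"yaw": 0},
  {"fingers": 1,"tx": 0,"ty": 0,"tz": 0,"yaw": 0},
  {"fingers": 1,"tx": 0,"ty": 0,"tz": 0,"yaw": 0},
], grip_force=50)

```text
time: 15.4
eef_pos: [0.5664, -0.166, 0.1878]
eef_rot: [[0.002, 0.239, -0.971], [-0.002, -0.971, -0.239], [-1.0, 0.002, -0.001]]
contact_force: [-0.3, -6.6, 4.3]
opening: 0.0339
```

```bash
python3 st.py
python3 - <<'E'
from h import *
for n,(x,y,w,h,f) in (("side",(330,90,180,150,4)),):
    im=viewer.camera(n)
    c=cv2.resize(im[y:y+h,x:x+w],None,fx=f,fy=f,interpolation=cv2.INTER_CUBIC)
    cv2.imwrite(f"pics/{n}8.png",c)
E
```

```text
15.4 [ 0.5664 -0.166   0.1878] jaw ang -76.17 F [-0.34 -6.56  4.35] M [0.56 0.4  0.17] op 0.03387960765715928 q [ 47.3  30.6 -44.8 100.1  24.7  59.5 -82.6] x [ 0.002 -0.002 -1.   ]
```

View pics/side8.png

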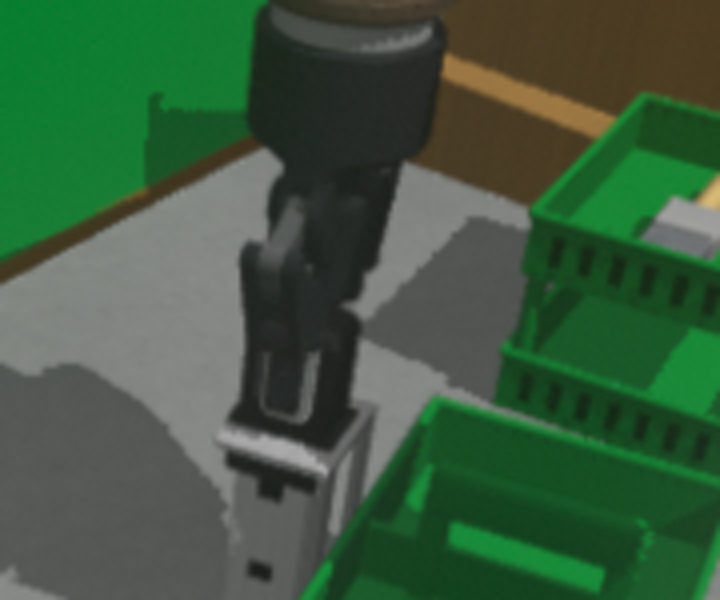

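Opening is 33.9 mm. With the bar's -1.2 mm bias that means about 35 mm, so the button is fully in. I'll relieve the side load and start lifting gently.

>>> apply_moves([
  {"fingers": 1,"tx": 0.3,"ty": -1.5,"tz": 0,"yaw": 0},
  {"fingers": 1,"tx": 0,"ty": 0,"tz": 2,"yaw": 0},
  {"fingers": 1,"tx": 0,"ty": 0,"tz": 3,"yaw": 0},
  {"fingers": 1,"tx": 0,"ty": 0,"tz": 3,"yaw": 0},
  {"fingers": 1,"tx": 0,"ty": 0,"tz": 3,"yaw": 0},
  {"fingers": 1,"tx": 0,"ty": 0,"tz": 3,"yaw": 0},
])

```text
time: 16.05
eef_pos: [0.5662, -0.166, 0.1994]
eef_rot: [[0.001, 0.241, -0.971], [0.001, -0.971, -0.241], [-1.0, -0.001, -0.001]]
contact_force: [7.6, -2.9, -10.2]
opening: 0.0336
```

```bash
python3 st.py
```

```text
16.05 [ 0.5662 -0.166   0.1994] jaw ang -76.08 F [  7.56  -2.94 -10.18] M [ 0.65 -0.94  0.16] op 0.03358337426471186 q [ 47.7  29.9 -45.3  99.5  23.9  60.7 -81.8] x [ 0.001  0.001 -1.   ]
```

The column is rising with about 10 N. Continuing toward the second stop.

>>> apply_moves([
  {"fingers": 1,"tx": 0.8,"ty": -0.3,"tz": 4,"yaw": 0},
  {"fingers": 1,"tx": 0,"ty": 0,"tz": 5,"yaw": 0},
  {"fingers": 1,"tx": 0,"ty": 0,"tz": 5,"yaw": 0},
  {"fingers": 1,"tx": 0,"ty": 0,"tz": 5,"yaw": 0},
  {"fingers": 1,"tx": 0,"ty": 0,"tz": 5,"yaw": 0},
  {"fingers": 1,"tx": 0,"ty": 0,"tz": 5,"yaw": 0},
  {"fingers": 1,"tx": 0,"ty": 0,"tz": 5,"yaw": 0},
  {"fingers": 1,"tx": 0,"ty": 0,"tz": 5,"yaw": 0},
  {"fingers": 1,"tx": 0,"ty": 0,"tz": 5,"yaw": 0},
])

```text
time: 16.95
eef_pos: [0.5663, -0.166, 0.2432]
eef_rot: [[-0.001, 0.241, -0.971], [0.002, -0.971, -0.241], [-1.0, -0.002, 0.001]]
contact_force: [4.1, -3.3, -11.5]
opening: 0.0333
```

```bash
python3 st.py
```

```text
16.95 [ 0.5663 -0.166   0.2432] jaw ang -76.08 F [  4.06  -3.34 -11.52] M [ 0.68 -0.7   0.05] op 0.03327783720102043 q [ 48.9  27.3 -46.8  96.9  21.5  65.3 -80. ] x [-0.001  0.002 -1.   ]
```

It is past the first stop (55 mm). On to the second.

>>> apply_moves([
  {"fingers": 1,"tx": 0.4,"ty": -0.3,"tz": 5,"yaw": 0},
  {"fingers": 1,"tx": 0,"ty": 0,"tz": 5,"yaw": 0},
  {"fingers": 1,"tx": 0,"ty": 0,"tz": 5,"yaw": 0},
  {"fingers": 1,"tx": 0,"ty": 0,"tz": 5,"yaw": 0},
  {"fingers": 1,"tx": 0,"ty": 0,"tz": 5,"yaw": 0},
  {"fingers": 1,"tx": 0,"ty": 0,"tz": 5,"yaw": 0},
  {"fingers": 1,"tx": 0,"ty": 0,"tz": 5,"yaw": 0},
  {"fingers": 1,"tx": 0,"ty": 0,"tz": 4,"yaw": 0},
  {"fingers": 1,"tx": 0,"ty": 0,"tz": 2,"yaw": 0},
])

```text
time: 17.85
eef_pos: [0.5663, -0.166, 0.286]
eef_rot: [[-0.002, 0.241, -0.97], [-0.0, -0.97, -0.241], [-1.0, -0.0, 0.002]]
contact_force: [-3.5, -2.9, -10.5]
opening: 0.0333
```

```bash
python3 st.py
```

```text
17.85 [ 0.5663 -0.166   0.286 ] jaw ang -76.05 F [ -3.45  -2.86 -10.49] M [1.13 1.06 0.01] op 0.03325057182347105 q [ 49.8  25.  -47.9  94.1  19.6  69.7 -78.4] x [-0.002 -0.    -1.   ]
```

>>> apply_moves([
  {"fingers": 1,"tx": 0,"ty": 0,"tz": 1,"yaw": 0},
  {"fingers": 1,"tx": 0,"ty": 0,"tz": 1,"yaw": 0},
  {"fingers": 1,"tx": 0,"ty": 0,"tz": 0.5,"yaw": 0},
  {"fingers": 1,"tx": 0,"ty": 0,"tz": 0,"yaw": 0},
])

```text
time: 18.25
eef_pos: [0.5663, -0.166, 0.2882]
eef_rot: [[-0.002, 0.241, -0.97], [-0.0, -0.97, -0.241], [-1.0, -0.0, 0.002]]
contact_force: [-5.4, -2.7, -8.3]
opening: 0.0337
```

```bash
python3 st.py
```

```text
18.25 [ 0.5663 -0.166   0.2882] jaw ang -76.04 F [-5.38 -2.68 -8.28] M [ 1.24  1.21 -0.02] op 0.03369990394776005 q [ 49.8  24.9 -48.   94.   19.5  70.  -78.4] x [-0.002 -0.    -1.   ]
```

>>> apply_moves([
  {"fingers": 1,"tx": -1,"ty": -0.3,"tz": 1,"yaw": 0},
  {"fingers": 1,"tx": 0,"ty": 0,"tz": 0.5,"yaw": 0},
  {"fingers": 1,"tx": 0,"ty": 0,"tz": 0,"yaw": 0},
  {"fingers": 1,"tx": 0,"ty": 0,"tz": 0,"yaw": 0},
])

```text
time: 18.65
eef_pos: [0.5662, -0.166, 0.2885]
eef_rot: [[-0.0, 0.242, -0.97], [0.001, -0.97, -0.242], [-1.0, -0.001, 0.0]]
contact_force: [4.8, -2.9, -24.4]
opening: 0.0337
```

```bash
python3 st.py
python3 - <<'E'
from h import *
for n,(x,y,w,h,f) in (("side",(340,90,200,150,4)),("top",(330,200,200,150,4))):
    im=viewer.camera(n);cv2.imwrite(f"pics/{n}9full.png",im)
    c=cv2.resize(im[y:y+h,x:x+w],None,fx=f,fy=f,interpolation=cv2.INTER_CUBIC)
    cv2.imwrite(f"pics/{n}9.png",c)
E
python3 st.py
```

```text
18.65 [ 0.5662 -0.166   0.2885] jaw ang -76.01 F [  4.77  -2.89 -24.41] M [ 1.12 -0.67  0.02] op 0.033709429202056634 q [ 49.9  24.9 -48.   94.   19.4  69.9 -78.2] x [-0.     0.001 -1.   ]
18.75 [ 0.5662 -0.166   0.2885] jaw ang -76.01 F [  4.55  -2.53 -24.53] M [ 1.11 -0.63  0.04] op 0.03379191933648045 q [ 49.9  24.9 -48.   94.   19.4  69.9 -78.2] x [-0.     0.001 -1.   ]
```

View pics/side9.png

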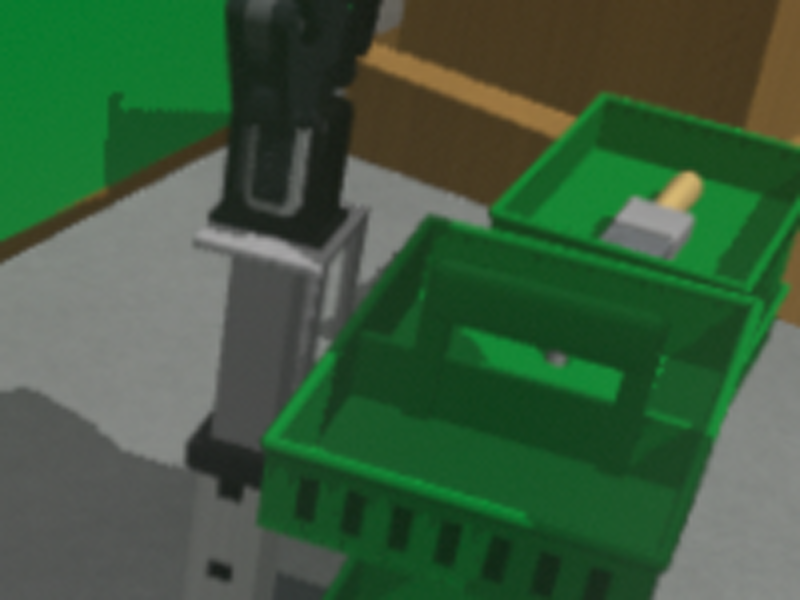

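View pics/top9full.png

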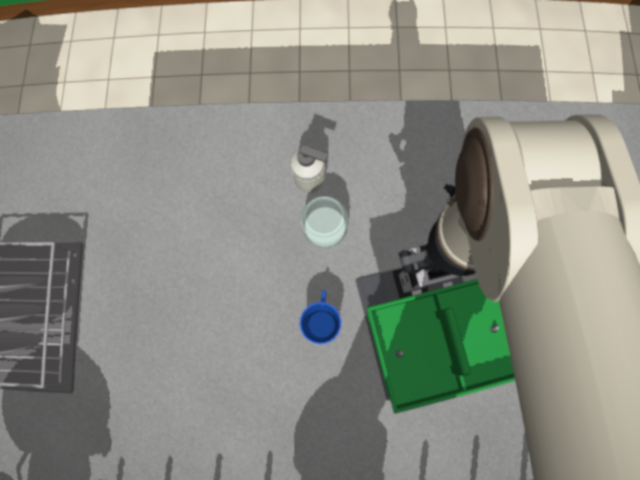

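The hard stop is reached: 1.5 mm more command added 16 N and no travel. Rise is 0.1005 m. Both pins still show in the tier's holes (top (400,353) and (494,328)), and the cup, jar and soap are unmoved. I'll ease the pull slightly and let it settle.

>>> apply_moves([
  {"fingers": 1,"tx": 0,"ty": -0.3,"tz": -0.6,"yaw": 0},
  {"fingers": 1,"tx": 0,"ty": 0,"tz": 0,"yaw": 0},
  {"fingers": 1,"tx": 0,"ty": 0,"tz": 0,"yaw": 0},
  {"fingers": 1,"tx": 0,"ty": 0,"tz": 0,"yaw": 0},
  {"fingers": 1,"tx": 0,"ty": 0,"tz": 0,"yaw": 0},
])

```text
time: 19.25
eef_pos: [0.5662, -0.166, 0.2885]
eef_rot: [[-0.0, 0.242, -0.97], [0.001, -0.97, -0.242], [-1.0, -0.001, -0.0]]
contact_force: [6.6, -0.9, -26.2]
opening: 0.0335
```

```bash
python3 st.py
python3 - <<'E'
from h import *
# compare vs start: cap/rim heights from both views: tier hole pixels (top) and side rim corners
r=.1+.13
o=[("side",(.075,.105,r),(340+265/4,90+440/4)),("side",(.075,-.105,r),(340+430/4,90+217/4)),("side",(-.075,-.105,r),(340+762/4,90+297/4)),("top",(0,.075,.197),(400.5,353)),("top",(0,-.075,.197),(494.5,328)),("top",(.075,.105,r),(368,308.5)),("top",(-.075,.105,r),(395,412))]
fit(o,(.455,-.19,.244)); fit(o,(.455,-.19,.244),zfree=True)
E
```

```text
19.25 [ 0.5662 -0.166   0.2885] jaw ang -76.0 F [  6.59  -0.91 -26.16] M [ 1.5  -0.67  0.01] op 0.03349411655603052 q [ 49.9  24.9 -48.   94.   19.4  69.9 -78.2] x [-0.     0.001 -1.   ]
side (0.075, 0.105, 0.23) [ 0.9 -0. ]
side (0.075, -0.105, 0.23) [0.2 0.5]
side (-0.075, -0.105, 0.23) [-1.3  1.8]
top (0, 0.075, 0.197) [-1.1  0.4]
top (0, -0.075, 0.197) [-0.2  0. ]
top (0.075, 0.105, 0.23) [ 0.7 -0. ]
top (-0.075, 0.105, 0.23) [ 0.5 -1.1]
fit [ 0.4553 -0.1925] yaw deg 13.914964191242436 []
side (0.075, 0.105, 0.23) [ 1.  -0.8]
side (0.075, -0.105, 0.23) [ 0.2 -0.3]
side (-0.075, -0.105, 0.23) [-1.1  0.9]
top (0, 0.075, 0.197) [-1.3  0.6]
top (0, -0.075, 0.197) [-0.2  0.1]
top (0.075, 0.105, 0.23) [0.3 0.1]
top (-0.075, 0.105, 0.23) [ 0.3 -0.7]
fit [ 0.4551 -0.1919] yaw deg 13.987687975554664 [0.00199836]
```

>>> apply_moves([
  {"fingers": 1,"tx": 0.5,"ty": 0,"tz": -0.8,"yaw": 0},
  {"fingers": 1,"tx": 0,"ty": 0,"tz": 0,"yaw": 0},
  {"fingers": 1,"tx": 0,"ty": 0,"tz": 0,"yaw": 0},
  {"fingers": 1,"tx": 0,"ty": 0,"tz": 0,"yaw": 0},
  {"fingers": 1,"tx": 0,"ty": 0,"tz": 0,"yaw": 0},
  {"fingers": 1,"tx": 0,"ty": 0,"tz": 0,"yaw": 0},
  {"fingers": 1,"tx": 0,"ty": 0,"tz": 0,"yaw": 0},
  {"fingers": 1,"tx": 0,"ty": 0,"tz": 0,"yaw": 0},
])

```text
time: 20.05
eef_pos: [0.5663, -0.1661, 0.2885]
eef_rot: [[-0.001, 0.242, -0.97], [0.0, -0.97, -0.242], [-1.0, -0.001, 0.001]]
contact_force: [-3.9, 4.9, -17.0]
opening: 0.0334
```

```bash
python3 st.py
```

```text
20.05 [ 0.5663 -0.1661  0.2885] jaw ang -76.01 F [ -3.87   4.91 -16.99] M [2.26 1.07 0.03] op 0.03337090419104616 q [ 49.9  24.9 -48.   94.   19.4  69.9 -78.3] x [-0.001  0.    -1.   ]
```

>>> apply_moves([
  {"fingers": 1,"tx": 0,"ty": 0.5,"tz": 0,"yaw": 0},
  {"fingers": 1,"tx": 0,"ty": 0,"tz": 0,"yaw": 0},
  {"fingers": 1,"tx": 0,"ty": 0,"tz": 0,"yaw": 0},
  {"fingers": 1,"tx": 0,"ty": 0,"tz": 0,"yaw": 0},
  {"fingers": 1,"tx": 0,"ty": 0,"tz": 0,"yaw": 0},
  {"fingers": 1,"tx": 0,"ty": 0,"tz": 0,"yaw": 0},
  {"fingers": 1,"tx": 0,"ty": 0,"tz": 0,"yaw": 0},
  {"fingers": 1,"tx": 0,"ty": 0,"tz": 0,"yaw": 0},
  {"fingers": 1,"tx": 0,"ty": 0,"tz": 0,"yaw": 0},
  {"fingers": 1,"tx": 0,"ty": 0,"tz": 0,"yaw": 0},
])

```text
time: 21.05
eef_pos: [0.5663, -0.1661, 0.2884]
eef_rot: [[-0.001, 0.241, -0.97], [-0.0, -0.97, -0.241], [-1.0, -0.0, 0.001]]
contact_force: [-4.3, 1.7, -15.3]
opening: 0.0334
```

```bash
python3 st.py
```

```text
21.05 [ 0.5663 -0.1661  0.2884] jaw ang -76.03 F [ -4.28   1.73 -15.32] M [2.21 1.27 0.03] op 0.033391197688675975 q [ 49.9  24.9 -48.   94.   19.5  69.9 -78.3] x [-0.001 -0.    -1.   ]
```

The pull decays slowly, so I'll add a little upward bias and then hand in.

>>> apply_moves([
  {"fingers": 1,"tx": 0,"ty": 0,"tz": 0.6,"yaw": 0},
  {"fingers": 1,"tx": 0,"ty": 0,"tz": 0,"yaw": 0},
  {"fingers": 1,"tx": 0,"ty": 0,"tz": 0,"yaw": 0},
  {"fingers": 1,"tx": 0,"ty": 0,"tz": 0,"yaw": 0},
])

```text
time: 21.45
eef_pos: [0.5663, -0.1661, 0.2886]
eef_rot: [[-0.001, 0.241, -0.97], [0.0, -0.97, -0.241], [-1.0, -0.0, 0.001]]
contact_force: [-3.3, 2.7, -19.3]
opening: 0.0334
```

```bash
python3 st.py; python3 -c "
from cell import bot
print(bot.finish_job())"
```

```text
21.45 [ 0.5663 -0.1661  0.2886] jaw ang -76.03 F [ -3.27   2.7  -19.34] M [ 1.85  1.02 -0.  ] op 0.033440502272651974 q [ 49.9  24.9 -48.   94.   19.5  69.9 -78.3] x [-0.001  0.    -1.   ]
the job is handed in; nothing more can be done
None
```

The tier is seated on the carrier's two pins, and the job was handed in at 21.5 s with the column at its second stop and the gripper still holding the grip.

- **Tier:** I lowered it by its carry bar until it met a hard stop at the expected seated height. I then let go. Both pins show through its floor holes, including in the last picture, taken with the column already at the stop.
- **Grip and column:** I gripped it across the button; the jaw opening of about 33.4 mm fits the button being fully in. The column rose about 100.7 mm, past the first stop, to where more pull raised the force but gave no further travel. The final pull was about 19 N.
- **Other objects:** The cup, jar and soap look unmoved in the last top picture. I did not check the spoons again after the start.
- **Small disagreements:** The two cameras differed by about 3 mm in y, so I relied on comparing hole and pin within the same view. A last fit with the height left free put the raised tier 2 mm higher than it should be, which is within the calibration error. The same kind of fit from the side view alone, before the lift, read 8 mm high; I set it aside as poorly determined.

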